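# Clear the way and draw out a telescopic squeegee

## Task

First slide the chopping board straight up out of the slotted rack, where it blocks the telescopic squeegee's handle, and set it down in the washing-up tub without dropping it. Then press the button on the squeegee's collar so that the handle springs out to its first stop, take the handle grip, pull it all the way out to the second stop and finish while still holding it there with the gripper, because its spring draws it back if let go. Leave the mug, the canister and the soap bottle where they stand.

Things in the scene. Friction and masses are not known exactly. Their poses are not given: they have to be found in the camera images.
- pole: Fixed stand with a telescopic window squeegee lying level in it: base plate 280 x 100 x 12 mm, aluminium tube 30 mm thick, axis 100 mm up, black collar 42 mm thick at x 35 to 100 mm with the button on top, squeegee head 200 mm wide at x -260 to -205. Origin: on the counter under the tube axis. x runs along the tube, the way the handle is pulled out; z up.
- button_top (a point): Centre of the top face of the release button, round, steel, 22 mm across, on top of the collar at (65, 0, 138) mm of the stand. Pressed straight down: travel 6 mm, about 4 N at the bottom. It frees the handle at about 4 mm, springs back, and need not be kept down afterwards. The collar around it is 12 mm lower than its top.
- button (a joint): Travel of the release button: 0 up, 0.006 m fully pressed.
- handle_grip (a point): Centre of the handle grip on the tube axis, 100 mm up: a rubber cylinder 24 mm thick, 46 mm long along the stand's x (this point +-23 mm), then a black end flange 38 mm across, 8 mm thick at its outer end. Bare rod (18 mm thick) joins it to the collar. At (143, 0, 100) mm of the stand with the handle in; moves along the stand's +x. Clear from above and at both sides.
- rod (a joint): How far the handle is out along the stand's +x, in m: 0 in and latched; 0.03 first stop, where it springs by itself when the button is pressed and its spring (115 N/m) rests; 0.10 second stop, the hard end of travel. The spring draws it back with 8 N there and nothing latches it.
- board_center (a point): Centre of the chopping board, plain wood, 8 mm thick (its x), 120 mm wide (its y), 150 mm tall (its z), about 0.13 kg (0.09 to 0.18), standing upright in the middle slot of the rack, its faces looking along the rack's x, its top edge 162 mm above the counter and 75 mm above this point.
- board: The same chopping board; origin at the centre of its lower edge, 75 mm below its centre, axes as above.
- rack: White rack fixed to the counter across the handle's way: base 80 x 140 x 12 mm, four walls along its y, 43 mm high in all, making three slots 12 mm wide and 31 mm deep; the board is in the middle one. Origin: on the counter under the middle slot; x across the slots, z up. The handle passes above it once the board is gone.
- tub: White open washing-up tub fixed to the counter, 130 mm (its x) by 220 mm (its y) outside, walls 5 mm thick and 80 mm high, floor 5 mm thick. Origin: on the counter under its centre; z up. The board may stand or lean in it, with its width along the tub's y.
- mug: White mug, 80 mm across, 90 mm high, with its handle at its +y; a bystander beyond the work. Origin at the centre of its underside.
- canister: Steel jar with black lid, 84 mm across, 120 mm high; a bystander. Origin at the centre of its underside.
- soap: Clear soap bottle with a white cap, 60 mm across, 140 mm high; a bystander. Origin at the centre of its underside.
Not all that is in view belongs to the job. Of the things that look like the board, the smallest one is meant.

How it is judged:
By the outcome, as a careful person would: the job done as asked, in the order asked, and still so for the second after the job is handed in, while the arm keeps its last pose, push and grip.
It also fails if it takes over 62 s, if anything falls off the work surface, if the arm or the gripper's body presses on something with over 40 N, if the wrist force passes 120 N, or if a joint passes its speed limit or range.

## Robot

A 7-joint arm with a two-finger parallel gripper is mounted at the origin on the work surface. World frame = base frame: x ahead of the robot, y to its left, z up, the work surface at z = 0. Lengths are in m, angles in rad, forces in N, time in s.
With the tool pointing down it reaches from about 0.425 to 0.95 m from the base axis. Payload 4.7 kg.
Tool frame: the origin (TCP) lies between the finger pads; the fingertips stand 22 mm ahead of it and the grasp point (between the pads) lies 3 mm ahead of it (arm.tip_reach is the distance from the TCP to the fingertips, in m); z points along the fingers, y is the line along which they close (so a half turn about z gives the same grasp; the last joint's range is limited). The gripper opens to 87 mm and grips with 3 to 60 N. Pads are 19 mm wide; open, the fingers measure 117 mm over their backs; the gripper's body (75 mm by 190 mm) begins 51 mm behind the grasp point.
Start: joints at [1.303, 0.469, -0.049, 1.532, 0.024, 1.141, -0.082], TCP at [0.16, -0.656, 0.206] pointing down, gripper open.
Joint ranges: [-2.59, 2.59], [-0.33, 1.99], [-1.39, 1.29], [0.1, 2.45], [-1.04, 4.18], [0.21, 1.99], [-2.66, 2.66]. Speed limits (rad/s): [2.57, 2.57, 3.14, 3.14, 3.14, 3.14, 3.14].

## Interface

Orientations are given as a unit quaternion [w, x, y, z].
In Python, from cell import sense, imaging, arm gives the robot as it stands. The module is installed in compiled form; this text tells all that it offers.
- The arm moves only by the shell command python3 -m pendant 'ROWS' [FORCE]. ROWS is JSON, a list that holds one entry, the list of rows, each a list of 7 numbers: the shift along the tool's x, y, z in cm, then the turn, a rotation vector about the tool's x, y, z in units of 6 degrees (1.0 is 6 degrees), then the closure, from -1 (fully open) to 1 (shut). A call has 1 to 5 rows; each row is the pose to reach, as a shift and turn from the pose commanded when the call began, along the tool's axes at that moment; what a row does not reach only later rows make up. A row lasts 1/10 s, in which the tool goes at most 50 mm and 8.59 degrees, less where a joint would pass 70% of its speed; a pose out of reach is approached as far as the arm can. A call with a gripper value outside its range is refused whole. The fingers move at their own pace and stop on an object; FORCE is the grip in N (left out, the last holds). Time passes only in rows, so rows that repeat a pose let the fingers close. It gives the time, the measured TCP pose, the force, the opening and the grip force at its end, in the units of the state.
- sense(): the state, without advancing time (a new reading comes with each control period).
- imaging.camera(name): name is "side" or "top" or "wrist"; returns (picture, depth): 400x640x3 uint8, blue, green, red; 400x640 float32, m along the optical axis (not along the pixel's ray), 0 where there is no reading.
- imaging.get_calibration(name): a dict with "fovy" (degrees; the focal length in pixels is half the picture's height over the tangent of half this angle, whatever the lens; pixels are square), "cx", "cy" (the principal point, pixels), "dist" ([k1, k2, p1, p2, k3] as OpenCV has them; the pictures are not rectified), "R" (3x3) and "t" (3): a world point X has camera coordinates R X + t. Camera axes: x right, y down, z forward; pixel columns grow to the right and rows downward; lengths in m; the calibration is good to about 2 mm. A picture is of the moment at which its call begins: read the wrist's pose just before it. get_calibration takes no time and is no camera call; for the wrist camera it gives the pose at the moment of the call.
- arm.finish_job(): hands the job in; it is judged then, once.
The state is a dict: "time_s": time; "q": joint angles; "joint_vel": joint speeds; "effort": joint torques, N m; "tool_pos": TCP position; "tool_rot": TCP orientation; "ft_force": force on the tool from outside, world axes, zero at the start; "wrist_torque": the same for the moment, N m; "width": opening from 0.0 (shut) to 1.0 (fully open); "gripper_force": force on a finger pad.
Only numpy, scipy, OpenCV 4.12 (cv2) and the standard library are available. Lean on these libraries where they do the work, as an engineer would, in place of code of your own. Each camera call takes 0.05 s, during which the arm holds its last target. There are 200 camera calls.

## Working session

There is one attempt and no reset: what is moved stays moved. The work goes in short steps, Python scripts to look and compute and a shell command to move; the robot and the scene stay as the last step left them, time stands still between calls to the robot, and variables do not carry over. Pictures are saved under pics/ and viewed, at most 10 in all, crops included, and the job is handed in when it is done.

```bash
mkdir -p pics
cat > h.py <<'E'
import numpy as np, cv2
from cell import sense, imaging, arm
from scipy.spatial.transform import Rotation as Ro
def K(c): 
    f=200/np.tan(np.radians(c["fovy"])/2); return np.array([[f,0,c["cx"]],[0,f,c["cy"]],[0,0,1]])
def shot(n):
    c=imaging.get_calibration(n); p,d=imaging.camera(n); np.savez(f"{n}.npz",p=p,d=d,R=c["R"],t=c["t"],K=K(c),dist=np.array(c["dist"],float)); return p,d,c
def load(n): return np.load(f"{n}.npz")
def ray(s,uv):
    u=cv2.undistortPoints(np.array(uv,float).reshape(-1,1,2),s["K"],s["dist"]).reshape(-1,2)
    return np.c_[u,np.ones(len(u))]@s["R"], -s["R"].T@s["t"]
def depthpt(s,uv):
    r,o=ray(s,uv); d=np.array([np.median(s["d"][int(v)-1:int(v)+2,int(u)-1:int(u)+2]) for u,v in uv]); return o+r*d[:,None]
def atz(s,uv,z):
    r,o=ray(s,uv); return o+r*((z-o[2])/r[:,2])[:,None]
def cloud(s):
    v,u=np.mgrid[0:400,0:640]; uv=np.c_[u.ravel(),v.ravel()]; r,o=ray(s,uv); return (o+r*s["d"].reshape(-1,1)).reshape(400,640,3)
def rel(target,q=None):
    s=sense(); R=Ro.from_quat(s["tool_rot"],scalar_first=True); return R.inv().apply(np.array(target)-s["tool_pos"])*100
E
python3 - <<'E'
from h import *
for n in("top","side"):
    p,d,c=shot(n); cv2.imwrite(f"pics/{n}0.png",p)
    s=load(n); print(n,-s["R"].T@s["t"],s["R"].round(2).tolist())
s=sense();print(s["tool_pos"],s["tool_rot"],s["time_s"],Ro.from_quat(s["tool_rot"],scalar_first=True).as_matrix().round(3))
E
```

```text
top [0.40572812 0.07890174 1.35520178] [[0.02, -1.0, -0.01], [-0.99, -0.02, -0.13], [0.13, 0.01, -0.99]]
side [ 0.2633212  -0.50877041  0.76744906] [[0.89, -0.46, 0.02], [-0.3, -0.61, -0.73], [0.34, 0.65, -0.68]]
[ 0.1595035  -0.65528184  0.20479135] [-8.86004574e-04  9.92878575e-01  1.19127362e-01 -1.48390914e-04] 0.1 [[ 0.972  0.237 -0.001]
 [ 0.237 -0.972  0.002]
 [-0.    -0.002 -1.   ]]
```

View pics/top0.png

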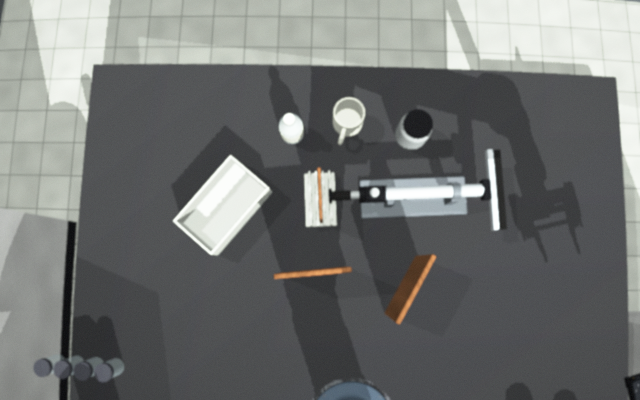

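View pics/side0.png

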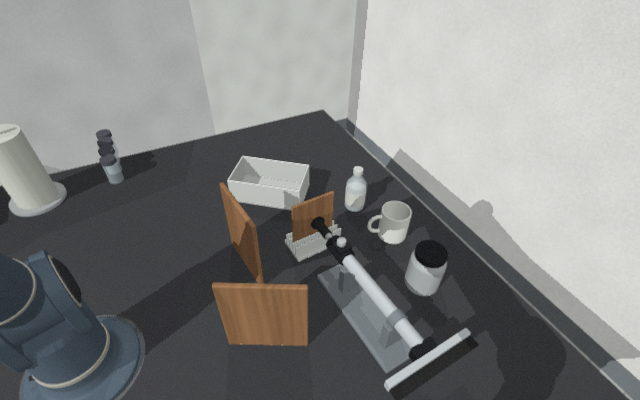

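The top view shows three boards: (320,195) in the rack, (312,273) and (410,290) free-standing. The one in the middle slot of the rack fits: it's the smallest and stands in the handle's way. The tub is at (222,205), the button at (375,193) and the grip at (340,195). I'll confirm with a crop and measure.

Run:
```python
from h import *
t=load("top"); s=load("side")
a=cv2.resize(t["p"][140:250,270:510],None,fx=3,fy=3,interpolation=2)
b=cv2.resize(s["p"][180:270,270:390],None,fx=3,fy=3,interpolation=2)
b=cv2.copyMakeBorder(b,0,0,0,720-b.shape[1],0)
cv2.imwrite("pics/crop.png",cv2.resize(np.vstack([a,b]),(720,600)))
for n,c in(("t",t),("s",s)):
    P=cloud(c); x=c["p"].astype(int); B,G,R=x[...,0],x[...,1],x[...,2]
    m=((R-B)>35)&(c["d"]>0)&(P[...,2]>.03)
    k,l,st,ce=cv2.connectedComponentsWithStats(m.astype(np.uint8))
    for i in range(1,k):
        if st[i,4]<60: continue
        q=P[l==i]; print(n,ce[i].round(),st[i,4],"min",q.min(0).round(3),"max",q.max(0).round(3))
        T=q[q[:,2]>np.percentile(q[:,2],99)-.012]; 
        if len(T)>8:
            r=cv2.minAreaRect(T[:,:2].astype(np.float32)*1000); print("  top",r,T[:,2].mean())
t_uv=[(375,188),(375,193),(340,195),(330,195),(430,192),(478,190)]
print(depthpt(t,t_uv).round(3))
P=cloud(t); q=P[145:265,165:280].reshape(-1,3); q=q[(q[:,2]>.07)&(q[:,2]<.09)]; print("tub",cv2.minAreaRect(q[:,:2].astype(np.float32)*1000))
q=P[165:235,295:345].reshape(-1,3); q=q[(q[:,2]>.03)&(q[:,2]<.05)]; print("rack",cv2.minAreaRect(q[:,:2].astype(np.float32)*1000))
q=P[175:205,385:470].reshape(-1,3); q=q[(q[:,2]>.105)]; print("tube",len(q),cv2.fitLine(q[:,:2].astype(np.float32),2,0,.01,.01).ravel(),q[:,2].max())
```

```text
t [320. 193.] 179 min [0.513 0.084 0.096] max [0.632 0.098 0.168]
  top ((573.2738647460938, 90.88935089111328), (117.77444458007812, 7.83497953414917), 3.6677565574645996) 0.16253011144187993
t [410. 287.] 1281 min [ 0.282 -0.169  0.03 ] max [ 0.433 -0.081  0.221]
  top ((356.5881652832031, -125.18681335449219), (13.337376594543457, 169.8046417236328), 61.32546615600586) 0.21420954560724595
t [312. 272.] 459 min [0.373 0.017 0.034] max [0.401 0.186 0.22 ]
  top ((387.43426513671875, 101.57398986816406), (11.488359451293945, 170.1650390625), 6.560058116912842) 0.2144701867326862
s [242. 230.] 1634 min [0.37  0.015 0.03 ] max [0.4   0.186 0.217]
  top ((384.52996826171875, 100.74810791015625), (11.134984016418457, 171.22073364257812), 6.708329677581787) 0.21294354010107713
s [311. 214.] 1256 min [0.51  0.068 0.039] max [0.63  0.098 0.165]
  top ((569.466796875, 90.01045989990234), (119.5233154296875, 9.287764549255371), 3.4369235038757324) 0.15859544695440336
s [263. 310.] 4872 min [ 0.278 -0.17   0.03 ] max [ 0.431 -0.083  0.217]
  top ((354.8077697753906, -125.9681396484375), (12.792644500732422, 169.68463134765625), 62.27836608886719) 0.21239303718169109
[[ 0.589 -0.041  0.137]
 [ 0.577 -0.041  0.14 ]
 [ 0.574  0.041  0.112]
 [ 0.572  0.066  0.118]
 [ 0.585 -0.177  0.117]
 [ 0.593 -0.297  0.115]]
tub ((549.3847045898438, 339.23101806640625), (133.08062744140625, 220.80679321289062), 51.5788459777832)
rack ((576.2752685546875, 90.9338150024414), (139.49505615234375, 55.95669174194336), 3.60375714302063)
tube 1005 [ 0.20136252 -0.9795168   0.5852468  -0.16789895] 1.3552017801131193
```

View pics/crop.png

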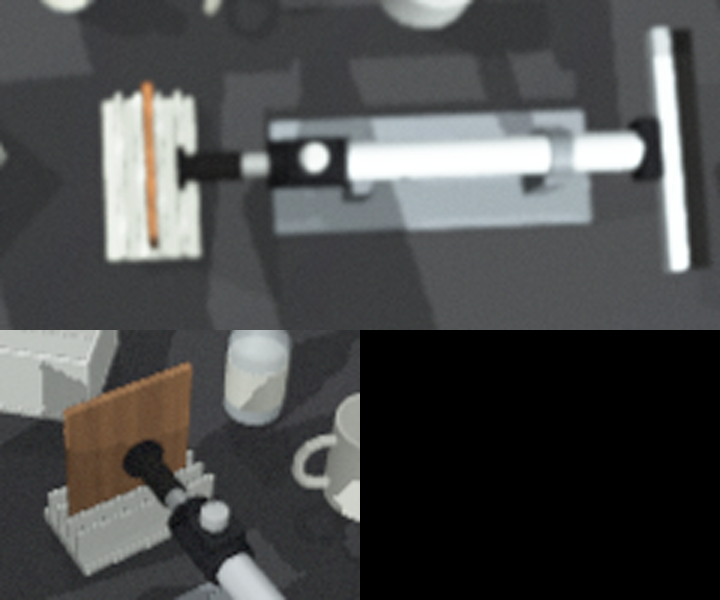

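The crop confirms it: the rack board (top edge at crop px ~(150,165)) is the small one, in the middle slot in front of the handle's flange. I'll lift, then move over it.

```bash
python3 -m pendant '[[[3,-3,-5,0,0,0,-1],[6,-6,-9,0,0,0,-1],[9,-9,-13,0,0,0,-1],[12,-13,-13,0,0,0,-1],[15,-16,-13,0,0,0,-1]]]'
python3 -m pendant '[[[3,-3,0,0,0,0,-1],[6,-6,0,0,0,0,-1],[9,-10,0,0,0,0,-1],[12,-13,0,0,0,0,-1],[15,-16,0,0,0,0,-1]]]'
python3 -m pendant '[[[3,-3,0,0,0,0,-1],[6,-6,0,0,0,0,-1],[9,-10,0,0,0,0,-1],[12,-13,0,0,0,0,-1],[15,-16,0,0,0,0,-1]]]'
python3 - <<'E'
from h import *
print(rel([.572,.0905,.33]))
E
```

```text
time_s: 0.6
tool_pos: [0.2594, -0.4798, 0.3357]
tool_rot: [0.002, 0.993, 0.118, 0.001]
ft_force: [0.5, 0.3, 0.5]
width: 0.994
gripper_force: 0.0
time_s: 1.1
tool_pos: [0.3671, -0.2876, 0.3336]
tool_rot: [0.0, 0.993, 0.119, -0.0]
ft_force: [0.9, -0.4, -0.5]
width: 1.0
gripper_force: 0.0
time_s: 1.6
tool_pos: [0.4749, -0.0968, 0.3336]
tool_rot: [0.0, 0.993, 0.119, -0.0]
ft_force: [0.6, -1.4, 0.4]
width: 0.999
gripper_force: 0.0
[ 13.87279607 -15.90231183   0.34849935]
```

```bash
python3 -m pendant '[[[4,-4,0,0,0,-1.4,-1],[7,-8,0,0,0,-2.8,-1],[10,-11,0,0,0,-4.2,-1],[13,-15,0,0,0,-5.6,-1],[13.5,-15.5,0,0,0,-7,-1]]]'
python3 -m pendant '[[[0,0,0,0,0,-1.4,-1],[0,0,0,0,0,-2.8,-1],[0,0,0,0,0,-4.2,-1],[0,0,0,0,0,-5.6,-1],[0,0,0,0,0,-7,-1]]]' >/dev/null
python3 -m pendant '[[[0,0,0,0,0,-1.4,-1],[0,0,0,0,0,-2.8,-1],[0,0,0,0,0,-4.2,-1],[0,0,0,0,0,-5.6,-1],[0,0,0,0,0,-7,-1]]]' >/dev/null
python3 -m pendant '[[[0,0,0,0,0,-1.4,-1],[0,0,0,0,0,-2.8,-1],[0,0,0,0,0,-4.2,-1],[0,0,0,0,0,-5.6,-1],[0,0,0,0,0,-7,-1]]]'
python3 - <<'E'
from h import *
s=sense(); M=Ro.from_quat(s["tool_rot"],scalar_first=True).as_matrix(); print(M.round(3),s["q"],"yaw y",np.degrees(np.arctan2(M[1,1],M[0,1])))
print(rel([.572,.0905,.33]))
p,d,c=shot("wrist"); cv2.imwrite("pics/w0.png",p); w=load("wrist"); P=cloud(w)
x=p.astype(int); m=((x[...,2]-x[...,0])>35)&(d>0)&(P[...,2]>.10)&(P[...,0]>.46)
q=P[m]; print(m.sum(), q[:,2].max()); T=q[q[:,2]>.150]; print(cv2.minAreaRect(T[:,:2].astype(np.float32)*1000),T[:,2].mean())
print("wrist cam",-w["R"].T@w["t"],np.argwhere(m).mean(0))
E
```

```text
time_s: 2.1
tool_pos: [0.5692, 0.0915, 0.3332]
tool_rot: [-0.002, 0.88, 0.474, 0.001]
ft_force: [0.1, -0.2, 0.5]
width: 1.001
gripper_force: 0.0
time_s: 3.6
tool_pos: [0.5689, 0.0836, 0.3333]
tool_rot: [-0.0, -0.018, 1.0, -0.0]
ft_force: [0.3, -0.5, -0.5]
width: 1.0
gripper_force: 0.0
[[-0.999 -0.035 -0.001]
 [-0.035  0.999 -0.   ]
 [ 0.001 -0.    -1.   ]] [ 0.62811361  0.44876661 -1.19640089  1.55159907  0.42011165  1.42986326
  1.01149839] yaw y 92.01658049296695
[-0.33119603  0.68017038  0.32471744]
6842 0.4540797158533662
((553.6265258789062, 102.24507141113281), (115.34538269042969, 104.63209533691406), 36.6168327331543) 0.42026666322682543
wrist cam [0.49521355 0.08075115 0.51208356] [292.69029524 408.82826659]
```

View pics/w0.png

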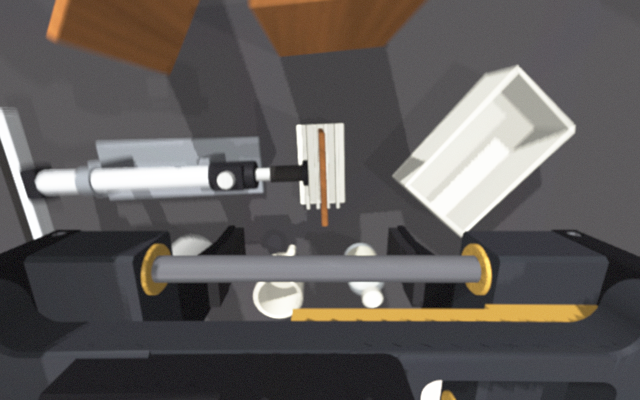

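The wrist view shows the board edge from (321,128) to (325,222), the button at (227,180), the grip at (288,173) and the tub around (487,150). Next, measure them from here.

Run:
```python
from h import *
w=load("wrist"); P=cloud(w); p=w["p"].astype(int); d=w["d"]
m=np.zeros((400,640),bool); m[115:226,308:338]=1
m&=((p[...,2]-p[...,0])>30)&(d>0)
q=P[m]; print(m.sum(),q[:,2].max()); T=q[q[:,2]>.148]; print("board",cv2.minAreaRect(T[:,:2].astype(np.float32)*1000),T[:,2].mean())
# colour-only, ray at z=.162
m[:]=0; m[115:226,308:338]=1; m&=((p[...,2]-p[...,0])>30)
uv=np.argwhere(m)[:,::-1]; A=atz(w,uv,.162); print("board ray",cv2.minAreaRect(A[:,:2].astype(np.float32)*1000))
g=cv2.cvtColor(w["p"],cv2.COLOR_BGR2GRAY)[165:195,212:242]; k,l,st,ce=cv2.connectedComponentsWithStats((g>140).astype(np.uint8))
i=1+st[1:,4].argmax(); uv=ce[i]+[212,165]; print("button",uv,st[i],atz(w,[uv],.138),depthpt(w,[uv]))
print("grip",depthpt(w,[(288,173),(280,173),(304,172),(262,174)]).round(3))
q=P[60:245,385:580].reshape(-1,3); q=q[(q[:,2]>.073)&(q[:,2]<.088)]; print("tub",cv2.minAreaRect(q[:,:2].astype(np.float32)*1000),q[:,2].mean())
print(sense()["tool_pos"])
```

```text
648 0.16402450159410897
board ((569.4783325195312, 91.68358612060547), (118.91656494140625, 7.876433372497559), 3.8152778148651123) 0.16143937777731612
board ray ((567.7454223632812, 91.97884368896484), (121.51910400390625, 9.183401107788086), 4.215819358825684)
button [224.95121951 180.01219512] [  5   6  17  19 246] [[ 0.57834745 -0.03729456  0.138     ]] [[ 0.57844829 -0.03743774  0.13754626]]
grip [[0.571 0.044 0.112]
 [0.571 0.032 0.112]
 [0.568 0.067 0.118]
 [0.574 0.006 0.108]]
tub ((547.0215454101562, 339.63037109375), (131.50540161132812, 220.74984741210938), 50.738826751708984) 0.0782189787262469
[0.5690134  0.08351942 0.33304021]
```

```bash
python3 -m pendant '[[[-0.1,0.8,4,0,0,-0.3,0],[-0.1,0.8,8,0,0,-0.3,0],[-0.1,0.8,11,0,0,-0.3,0],[-0.1,0.8,14,0,0,-0.3,0],[-0.1,0.8,14,0,0,-0.3,0]]]'
python3 - <<'E'
from h import *
s=sense(); M=Ro.from_quat(s["tool_rot"],scalar_first=True).as_matrix(); print(s["q"],"yaw y",np.degrees(np.arctan2(M[1,1],M[0,1])))
print(rel([.570,.0915,.153]))
E
```

```text
time_s: 4.15
tool_pos: [0.5673, 0.0902, 0.1896]
tool_rot: [-0.004, -0.029, 1.0, -0.001]
ft_force: [-0.4, -0.6, -0.2]
width: 0.625
gripper_force: 0.0
[ 0.55935861  0.56415522 -1.11602861  1.74815374  0.54226913  1.18827734
  0.91707661] yaw y 93.37280259111058
[-0.30878103  0.12435036  3.65246228]
```

```bash
python3 -m pendant '[[[-0.2,0.1,2,0,0,0,0],[-0.2,0.1,3.8,0,0,0,0],[-0.2,0.1,3.8,0,0,0,0],[-0.2,0.1,3.8,0,0,0,0.5],[-0.2,0.1,3.8,0,0,0,1]]]' 25
python3 -m pendant '[[[0,0,0,0,0,0,1],[0,0,0,0,0,0,1],[0,0,0,0,0,0,1],[0,0,0,0,0,0,1]]]'
python3 -m pendant '[[[0,0,-1,0,0,0,1],[0,0,-2,0,0,0,1],[0,0,-3,0,0,0,1],[0,0,-4,0,0,0,1],[0,0,-5,0,0,0,1]]]'
```

```text
time_s: 4.65
tool_pos: [0.5725, 0.0934, 0.1569]
tool_rot: [0.001, -0.03, 1.0, 0.0]
ft_force: [0.3, 0.7, 0.3]
width: 0.398
gripper_force: 0.0
time_s: 5.05
tool_pos: [0.5719, 0.093, 0.1559]
tool_rot: [0.0, -0.03, 1.0, -0.0]
ft_force: [0.9, -0.8, -1.1]
width: 0.052
gripper_force: 0.0
time_s: 5.55
tool_pos: [0.572, 0.0931, 0.207]
tool_rot: [0.0, -0.03, 1.0, -0.0]
ft_force: [0.4, 0.2, 0.2]
width: 0.004
gripper_force: 0.0
```

Run:
```python
from h import *
p,d,c=shot("side"); p2,_,_=shot("wrist")
a=cv2.resize(p[120:320,200:440],(480,400)); 
cv2.imwrite("pics/s1.png",np.hstack([a,cv2.resize(p2,(320,200))[:, :].repeat(2,0)]))
s=sense(); print(s["width"],s["gripper_force"],s["ft_force"])
w=load("side");P=cloud(w);x=w["p"].astype(int);m=np.zeros((400,640),bool);m[170:260,280:345]=1;m&=(x[...,2]-x[...,0]>35);q=P[m];print(len(q),q.min(0),q.max(0))
```

```text
0.0037413340182830264 0.0 [-0.16507206  0.38569235  0.47537344]
1253 [ 0.2633212  -0.50877041  0.03961968] [0.62917366 0.09861319 0.76744906]
```

View pics/s1.png

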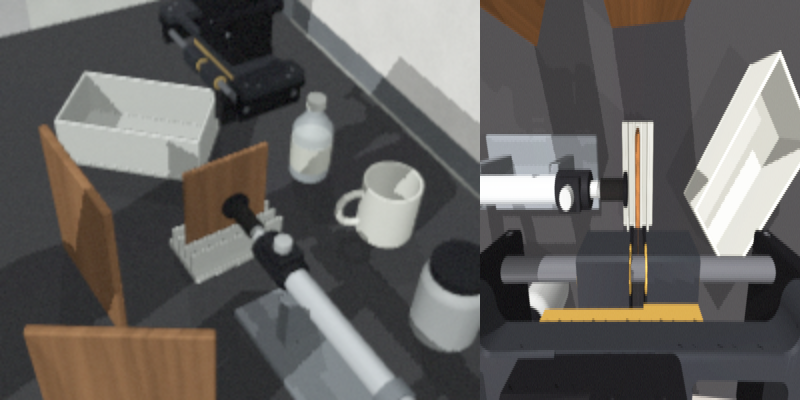

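The board is still in the rack at crop (225,195), and the closed fingers stand well above and behind it. The grasp missed, so I'll measure where the fingertips really are.

Run:
```python
from h import *
print(arm.tip_reach, [a for a in dir(arm) if a[0]!='_'])
s=sense(); print(s["tool_pos"],s["q"])
for n in("side",):
    w=load(n);
    for off in (0,.022): 
        X=np.array(s["tool_pos"])+[0,0,-off]; print(n,off,cv2.projectPoints(X[None],cv2.Rodrigues(w["R"])[0],w["t"],w["K"],w["dist"])[0].ravel())
    P=cloud(w)[120:180,280:355]; g=(w["d"][120:180,280:355]>0)&(P[...,2]>.15)&(P[...,2]<.7)&(P[...,1]<.3)
    q=P[g]; print(len(q)); 
    for v in range(120,180,6):
        r=P[v-120]; k=g[v-120]
        if k.any(): print(v, np.flatnonzero(k)[[0,-1]]+280, r[k].min(0).round(3), r[k].max(0).round(3))
```

```text
0.022 ['Unreachable', 'finish_job', 'tip_reach']
[0.57275037 0.09358929 0.20761418] [ 0.56255554  0.55113821 -1.1284822   1.72207803  0.53126296  1.2105799
  0.92786929]
side 0 [313.30796101 183.26975142]
side 0.022 [313.21533552 190.27762214]
2852
120 [285 341] [0.534 0.046 0.335] [0.608 0.187 0.401]
126 [280 335] [0.529 0.04  0.329] [0.594 0.177 0.395]
132 [281 335] [0.528 0.038 0.311] [0.596 0.172 0.388]
138 [281 335] [0.528 0.041 0.295] [0.596 0.174 0.37 ]
144 [292 335] [0.532 0.041 0.315] [0.597 0.119 0.355]
150 [292 347] [0.532 0.02  0.299] [0.612 0.119 0.342]
156 [300 351] [ 0.534 -0.001  0.306] [0.61  0.082 0.338]
162 [304 351] [ 0.534 -0.003  0.294] [0.612 0.064 0.337]
168 [307 349] [ 0.539 -0.004  0.251] [0.614 0.102 0.329]
174 [307 336] [0.539 0.003 0.234] [0.58  0.102 0.31 ]
```

Run:
```python
from h import *
s=sense(); w=load("wrist")
for off in (-.05,-.03,0,.022): print("wrist",off,cv2.projectPoints((np.array(s["tool_pos"])-[0,0,off])[None],cv2.Rodrigues(w["R"])[0],w["t"],w["K"],w["dist"])[0].ravel())
P=cloud(w); 
for v in range(225,300,8): print(v,P[v,316].round(3),P[v,308].round(3),P[v,325].round(3))
a=cv2.resize(w["p"][100:320,230:420],(475,550)); b=cv2.convertScaleAbs(load("side")["p"][130:240,280:345],alpha=2.2,beta=20)
cv2.imwrite("pics/z.png",np.hstack([a,cv2.resize(b,(325,550))]))
S=load("side");Q=cloud(S)
for v in range(160,206,4): print(v,[Q[v,u].round(3).tolist() for u in (308,313,318)])
```

```text
wrist -0.05 [316.5536872  270.47002075]
wrist -0.03 [316.46522039 252.42953214]
wrist 0 [316.36577095 232.14022678]
wrist 0.022 [316.30994672 220.74689494]
225 [0.585 0.094 0.162] [0.632 0.087 0.043] [0.56  0.098 0.225]
233 [0.562 0.093 0.235] [0.562 0.088 0.235] [0.56  0.098 0.239]
241 [0.562 0.093 0.246] [0.562 0.088 0.246] [0.561 0.097 0.248]
249 [0.565 0.093 0.248] [0.562 0.089 0.255] [0.562 0.097 0.256]
257 [0.539 0.091 0.309] [0.539 0.089 0.309] [0.499 0.089 0.387]
265 [0.54  0.091 0.311] [0.54  0.089 0.312] [0.54  0.094 0.311]
273 [0.543 0.091 0.312] [0.542 0.089 0.313] [0.543 0.094 0.311]
281 [0.545 0.092 0.312] [0.545 0.089 0.313] [0.545 0.094 0.311]
289 [0.573 0.093 0.273] [0.573 0.09  0.274] [0.572 0.097 0.274]
297 [0.577 0.094 0.274] [0.577 0.09  0.274] [0.576 0.098 0.274]
160 [[0.541, 0.058, 0.309], [0.553, 0.057, 0.306], [0.542, 0.015, 0.337]]
164 [[0.541, 0.057, 0.299], [0.543, 0.039, 0.31], [0.539, 0.009, 0.332]]
168 [[0.561, 0.098, 0.254], [0.563, 0.078, 0.267], [0.54, 0.01, 0.321]]
172 [[0.56, 0.097, 0.244], [0.565, 0.081, 0.253], [0.54, 0.01, 0.311]]
176 [[0.56, 0.097, 0.232], [0.566, 0.082, 0.24], [0.539, 0.008, 0.302]]
180 [[0.665, 0.311, 0.026], [0.566, 0.082, 0.228], [0.709, 0.325, 0.0]]
184 [[0.666, 0.314, 0.007], [0.685, 0.314, 0.0], [0.698, 0.305, 0.002]]
188 [[0.661, 0.303, 0.0], [0.676, 0.296, 0.0], [0.69, 0.289, -0.0]]
192 [[0.651, 0.283, 0.003], [0.666, 0.277, 0.002], [0.682, 0.273, -0.002]]
196 [[0.644, 0.267, 0.001], [0.658, 0.26, 0.002], [0.586, 0.094, 0.161]]
200 [[0.557, 0.09, 0.164], [0.569, 0.086, 0.161], [0.585, 0.092, 0.15]]
204 [[0.556, 0.088, 0.152], [0.57, 0.087, 0.147], [0.585, 0.09, 0.138]]
```

View pics/z.png

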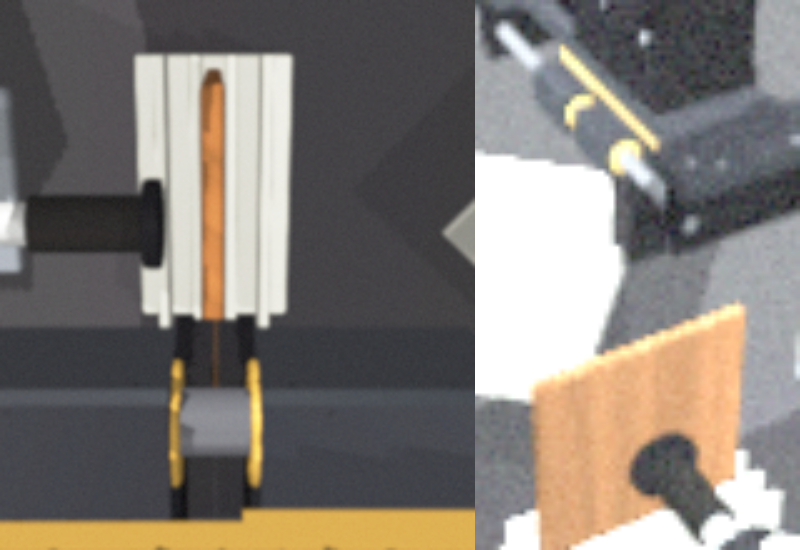

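The fingertips show at z≈0.222 while the TCP reads 0.207. So the tips really stand about 15 mm above the reported TCP, not 22 mm below, and the earlier grasp closed above the board edge at 0.162. I'll correct for that, which means going 9.1 cm down.

```bash
python3 -m pendant '[[[0,-0.1,0,0,0,0,0],[0,-0.1,0,0,0,0,0],[0,-0.1,0,0,0,0,0],[0,-0.1,1.5,0,0,0,0],[0,-0.1,3,0,0,0,0]]]' 25
python3 - <<'E'
from h import *
p,d,c=shot("side");w=load("side");P=cloud(w);s=sense();print(s["tool_pos"],s["width"])
R=P[120:215,280:345];m=(w["d"][120:215,280:345]>0)&(R[...,2]>.167)&(R[...,2]<.35)&(R[...,1]<.2)&(R[...,0]<.62)&(R[...,0]>.5)
q=R[m]; 
for lo in np.arange(.17,.25,.01):
    k=q[(q[:,2]>=lo)&(q[:,2]<lo+.01)]
    if len(k): print(lo.round(2),len(k),k.min(0).round(3),k.max(0).round(3))
E
```

```text
time_s: 6.15
tool_pos: [0.5718, 0.0919, 0.1744]
tool_rot: [-0.0, -0.03, 1.0, -0.0]
ft_force: [-0.2, 0.1, -0.4]
width: 0.374
gripper_force: 0.0
[0.56996936 0.09088125 0.17135478] 0.4182069725180868
0.19 51 [0.558 0.065 0.191] [0.583 0.118 0.2  ]
0.2 36 [0.558 0.064 0.2  ] [0.579 0.117 0.21 ]
0.21 25 [0.559 0.063 0.21 ] [0.569 0.116 0.22 ]
0.22 12 [0.558 0.061 0.222] [0.567 0.114 0.229]
0.23 11 [0.558 0.059 0.231] [0.566 0.12  0.238]
0.24 2 [0.562 0.112 0.249] [0.571 0.113 0.25 ]
```

```bash
python3 -m pendant '[[[0,0,2,0,0,0,0],[0,0,4,0,0,0,0],[0,0,5.8,0,0,0,0],[0,0,5.8,0,0,0,0],[0,0,5.8,0,0,0,1]]]' 25
python3 -m pendant '[[[0,0,0,0,0,0,1],[0,0,0,0,0,0,1],[0,0,0,0,0,0,1],[0,0,0,0,0,0,1],[0,0,0,0,0,0,1]]]'
```

```text
time_s: 6.7
tool_pos: [0.5718, 0.0923, 0.1174]
tool_rot: [-0.0, -0.031, 1.0, 0.0]
ft_force: [-0.3, -0.2, -0.5]
width: 0.46
gripper_force: 0.0
time_s: 7.2
tool_pos: [0.5721, 0.0923, 0.1181]
tool_rot: [0.0, -0.03, 1.0, 0.0]
ft_force: [0.2, 0.3, 1.3]
width: 0.083
gripper_force: 25.0
```

```bash
python3 -m pendant '[[[0,0,-1.5,0,0,0,1],[0,0,-3,0,0,0,1],[0,0,-4.5,0,0,0,1],[0,0,-6,0,0,0,1],[0,0,-7.5,0,0,0,1]]]'
python3 -m pendant '[[[0,0,-2,0,0,0,1],[0,0,-4,0,0,0,1],[0,0,-5.5,0,0,0,1],[0,0,-5.5,0,0,0,1]]]'
python3 - <<'E'
from h import *
p,d,c=shot("side");w=load("side");P=cloud(w);x=p.astype(int)
m=np.zeros((400,640),bool);m[120:260,270:350]=1;m&=(x[...,2]-x[...,0]>30)&(P[...,0]>.48)&(P[...,0]<.65)&(P[...,2]<.5)
q=P[m];print(len(q),np.percentile(q,[1,99],axis=0).round(3)); s=sense();print(s["tool_pos"],s["width"],s["gripper_force"],s["ft_force"],s["q"])
E
```

```text
time_s: 7.7
tool_pos: [0.5721, 0.0921, 0.1945]
tool_rot: [0.001, -0.03, 1.0, -0.0]
ft_force: [-0.5, -0.3, -0.9]
width: 0.089
gripper_force: 25.0
time_s: 8.1
tool_pos: [0.573, 0.0929, 0.2504]
tool_rot: [0.002, -0.03, 1.0, 0.0]
ft_force: [1.0, -0.3, -2.1]
width: 0.091
gripper_force: 25.0
2053 [[0.512 0.053 0.147]
 [0.629 0.101 0.366]]
[0.57229141 0.09226721 0.24872851] 0.08741203553489045 24.995538988150656 [-0.66552587  0.19930349 -2.0896737 ] [ 0.58455343  0.5156971  -1.1561325   1.67017159  0.49131719  1.2813451
  0.96287212]
```

```bash
python3 -m pendant '[[[-0.4,4,0,0,0,1,1],[-0.8,8,0,0,0,2,1],[-1.2,12,0,0,0,3,1],[-1.6,16,0,0,0,4,1],[-2,20,0,0,0,5,1]]]'
python3 - <<'E'
from h import *
s=sense(); M=Ro.from_quat(s["tool_rot"],scalar_first=True).as_matrix(); print(s["q"],"yaw y",np.degrees(np.arctan2(M[1,1],M[0,1])))
print(rel([.5826,.3822,.25]))
E
```

```text
time_s: 8.65
tool_pos: [0.5793, 0.2938, 0.2462]
tool_rot: [-0.001, 0.231, 0.973, -0.001]
ft_force: [0.3, 0.3, -1.0]
width: 0.088
gripper_force: 25.0
[ 0.09181512  0.5698505  -0.96006545  1.50879069  0.47446783  1.31380432
  0.18709132] yaw y 63.22955066447272
[ 3.68526233  8.04666871 -0.40012049]
```

```bash
python3 -m pendant '[[[1.5,3,0,0,0,0.7,1],[2.8,6,0,0.3,0,1.4,1],[3.6,8,0,0.6,0,2,1],[3.6,8,0,0.6,0,2,1],[3.6,8,0,0.6,0,2,1]]]'
python3 - <<'E'
from h import *
p,d,c=shot("wrist");w=load("wrist");P=cloud(w);x=p.astype(int); cv2.imwrite("pics/w2.png",p)
s=sense(); M=Ro.from_quat(s["tool_rot"],scalar_first=True).as_matrix(); print(M.round(3),"yaw y",np.degrees(np.arctan2(M[1,1],M[0,1])))
print(rel([.5826,.3822,.25]))
p,d,c=shot("top");w=load("top");P=cloud(w)
m=(d>0)&(P[...,2]>.073)&(P[...,2]<.088);m[:,285:]=0;m[:,:150]=0;q=P[m];print("tub",cv2.minAreaRect(q[:,:2].astype(np.float32)*1000))
E
```

```text
time_s: 9.15
tool_pos: [0.5826, 0.3807, 0.246]
tool_rot: [-0.008, 0.329, 0.944, -0.032]
ft_force: [-0.2, -0.1, -1.9]
width: 0.088
gripper_force: 25.0
[[-0.783  0.621 -0.035]
 [ 0.622  0.781 -0.055]
 [-0.007 -0.065 -0.998]] yaw y 51.480607424513416
[ 0.21813326  0.15099471 -0.3712662 ]
tub ((612.0037841796875, 289.03753662109375), (132.40664672851562, 381.87579345703125), 51.39960861206055)
```

View pics/w2.png

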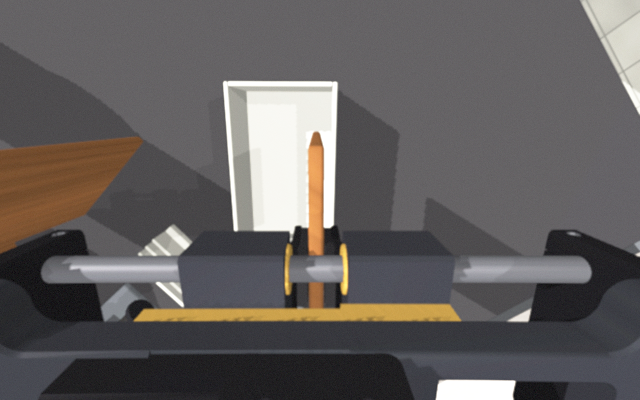

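The board hangs over the tub near its +x wall: board edge at (316,135–230), tub wall at (335,85–230). Lowering with a slight lean towards that wall.

```bash
python3 -m pendant '[[[0.1,0.2,2.5,0.2,0,0,1],[0.1,0.3,5,0.4,0,0,1],[0.1,0.5,7.5,0.7,0,0,1],[0.1,0.8,10,0.7,0,0,1],[0.1,0.8,10,0.7,0,0,1]]]'
python3 - <<'E'
from h import *
s=sense(); M=Ro.from_quat(s["tool_rot"],scalar_first=True).as_matrix(); print(M.round(3))
print(s["tool_pos"],rel([.5826,.3822,.112]))
E
```

```text
time_s: 9.75
tool_pos: [0.5824, 0.3787, 0.1407]
tool_rot: [-0.022, 0.329, 0.941, -0.07]
ft_force: [0.2, -0.5, -1.3]
width: 0.089
gripper_force: 25.0
[[-0.782  0.617 -0.087]
 [ 0.623  0.774 -0.117]
 [-0.005 -0.146 -0.989]]
[0.58235916 0.37867416 0.14069256] [0.21473843 0.70683387 2.79495934]
```

```bash
python3 -m pendant '[[[0.1,0.3,1,0,0,0,1],[0.1,0.6,2,0,0,0,1],[0.1,0.6,2.4,0,0,0,1],[0.1,0.6,2.4,0,0,0,1]]]'
python3 -m pendant '[[[0,0,0.2,0,0,0,1],[0,0,0.4,0,0,0,1],[0,0,0.4,0,0,0,1]]]'
```

```text
time_s: 10.15
tool_pos: [0.585, 0.3844, 0.1224]
tool_rot: [-0.019, 0.329, 0.942, -0.065]
ft_force: [-1.2, 0.4, -0.6]
width: 0.089
gripper_force: 25.0
time_s: 10.45
tool_pos: [0.5848, 0.3842, 0.119]
tool_rot: [-0.019, 0.329, 0.942, -0.065]
ft_force: [-0.9, -0.4, -1.6]
width: 0.089
gripper_force: 25.0
```

```bash
for i in 1; do :; done
python3 -m pendant '[[[0,0.05,0.2,0,0,0,1],[0,0.05,0.4,0,0,0,1],[0,0.05,0.4,0,0,0,1]]]' | grep -E 'pos|force'
python3 -m pendant '[[[0,0.05,0.2,0,0,0,1],[0,0.05,0.3,0,0,0,1],[0,0.05,0.3,0,0,0,1]]]'| grep -E 'pos|force'
```

```text
tool_pos: [0.5846, 0.384, 0.1144]
ft_force: [0.2, 0.0, -0.9]
gripper_force: 25.0
tool_pos: [0.5847, 0.3842, 0.1115]
ft_force: [-0.4, -0.1, -1.2]
gripper_force: 25.0
```

```bash
python3 -m pendant '[[[0,0.05,0.2,0,0,0,1],[0,0.05,0.2,0,0,0,1]]]' | grep -E 'pos|force'
python3 -m pendant '[[[0,0.05,0.2,0,0,0,1],[0,0.05,0.2,0,0,0,1]]]'| grep -E 'pos|force'
python3 - <<'E'
from h import *
p,d,c=shot("side");w=load("side");P=cloud(w)
f=[sense()["ft_force"]];print(f)
x=p.astype(int);m=np.zeros((400,640),bool);m[120:215,225:320]=1;m&=(x[...,2]-x[...,0]>30)&(P[...,1]>.25)
q=P[m];print(len(q),np.percentile(q,[1,99],axis=0).round(3))
E
```

```text
tool_pos: [0.5854, 0.3846, 0.1107]
ft_force: [-0.4, -0.2, 3.1]
gripper_force: 25.0
tool_pos: [0.5861, 0.3849, 0.1104]
ft_force: [-0.1, -1.9, 10.6]
gripper_force: 25.1
[array([ 0.26323413, -2.2903504 ,  9.81117397])]
1528 [[0.532 0.337 0.003]
 [0.631 0.426 0.212]]
```

Contact at 10 N. I'll relieve it, open gently and withdraw.

```bash
python3 -m pendant '[[[0,0,-0.2,0,0,0,1],[0,0,-0.2,0,0,0,0.7],[0,0,-0.2,0,0,0,0.6],[0,0,-0.2,0,0,0,0.5],[0,0,-0.2,0,0,0,0.4]]]' 
python3 -m pendant '[[[0,0,0,0,0,0,0.3],[0,0,0,0,0,0,0.3],[0,0,-1.5,0,0,0,0.2],[0,0,-3,0,0,0,0.2],[0,0,-5,0,0,0,0.2]]]' | grep -E 'pos|for|wid'
python3 -m pendant '[[[0,0,-4,0,0,0,0.2],[0,0,-8,0,0,0,0.2],[0,0,-11,0,0,0,0.2],[0,0,-14,0,0,0,0.2]]]' | grep -E 'pos|for|wid'
python3 - <<'E'
from h import *
p,d,c=shot("side");w=load("side");P=cloud(w);x=p.astype(int);m=np.zeros((400,640),bool);m[110:215,225:320]=1;m&=(x[...,2]-x[...,0]>30)&(P[...,1]>.25)&(P[...,2]<.25)
q=P[m];print(len(q),np.percentile(q,[1,99],axis=0).round(3))
T=q[q[:,2]>np.percentile(q[:,2],99)-.01];print(cv2.minAreaRect(T[:,:2].astype(np.float32)*1000))
p2,_,_=shot("wrist"); cv2.imwrite("pics/pl.png",np.hstack([cv2.resize(p[100:280,200:380],(400,400)),cv2.resize(p2,(400,400))]))
s=sense();print(s["q"].round(3) if hasattr(s["q"],"round") else s["q"])
E
```

```text
time_s: 12.0
tool_pos: [0.5852, 0.3848, 0.1092]
tool_rot: [-0.019, 0.329, 0.942, -0.065]
ft_force: [0.1, 0.6, 0.9]
width: 0.264
gripper_force: 0.0
tool_pos: [0.5894, 0.3907, 0.1608]
ft_force: [-0.4, -0.1, -0.7]
width: 0.396
gripper_force: 0.0
tool_pos: [0.6003, 0.4066, 0.3018]
ft_force: [0.6, 0.1, -0.2]
width: 0.399
gripper_force: 0.0
1602 [[0.533 0.338 0.009]
 [0.633 0.42  0.154]]
((588.0458374023438, 388.49407958984375), (10.427425384521484, 118.13179016113281), 53.21276092529297)
[-0.253  0.701 -0.835  1.104  0.496  1.653 -0.079]
```

View pics/pl.png

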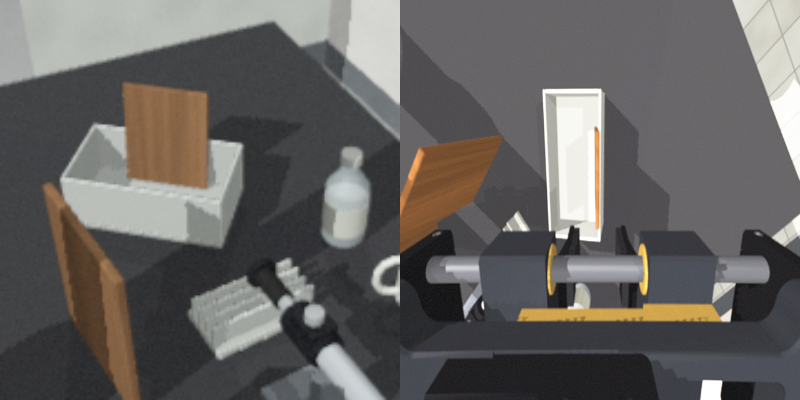

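The board leans upright inside the tub, resting against its wall (left pane (165,135)). The rack is empty and the flange is free at (265,275). On to the button.

```bash
python3 -m pendant '[[[-2.6,-3.5,0,-0.3,0,0,0.5],[-5.2,-7,0,-0.6,0,0,1],[-7.8,-10.5,0,-0.9,0,0,1],[-10.4,-14,0,-1.2,0,0,1],[-13,-17.5,0,-1.3,0,0,1]]]'|grep pos
python3 -m pendant '[[[0,0,0,0,0,1.4,1],[0,0,0,0,0,2.8,1],[0,0,0,0,0,4.2,1],[0,0,0,0,0,5.6,1],[0,0,0,0,0,7,1]]]' |grep -E 'pos|wid'
python3 - <<'E'
from h import *
s=sense(); M=Ro.from_quat(s["tool_rot"],scalar_first=True).as_matrix(); print(M.round(3),s["q"],"yaw y",np.degrees(np.arctan2(M[1,1],M[0,1])))
print(rel([.578,-.0375,.22]))
E
```

```text
tool_pos: [0.5933, 0.1872, 0.3233]
tool_pos: [0.5936, 0.1894, 0.3231]
width: 0.006
[[-0.159  0.987  0.006]
 [ 0.987  0.159 -0.004]
 [-0.005  0.005 -1.   ]] [ 0.16806799  0.40360392 -0.7735529   1.47258415  0.28983448  1.37734197
 -0.46012603] yaw y 9.163702689333274
[-22.10607891  -5.21432989  10.38704473]
```

```bash
python3 -m pendant '[[[-4.5,-1,1,0,0,0.3,1],[-9,-2,3,0,0,0.6,1],[-13.5,-3,5,0,0,0.9,1],[-18,-4.2,7,0,0,0.9,1],[-22.2,-5.2,8,0,0,0.9,1]]]'|grep pos
python3 -m pendant '[[[0,0,0,0,0,0,1],[0,0,0,0,0,0,1]]]' |grep -E 'pos|wid'
python3 - <<'E'
from h import *
p,d,c=shot("wrist");w=load("wrist"); s=sense(); print(s["tool_pos"])
p2,d2,c2=shot("side");S=load("side");P=cloud(S)
q=P[(S["d"]>0)&(abs(P[...,0]-.575)<.03)&(abs(P[...,1]+.04)<.025)&(P[...,2]>.11)&(P[...,2]<.30)]
for lo in np.arange(.11,.28,.01):
    k=q[(q[:,2]>=lo)&(q[:,2]<lo+.01)]
    if len(k): print(lo.round(2),len(k),k.min(0).round(3),k.max(0).round(3))
M=Ro.from_quat(s["tool_rot"],scalar_first=True).as_matrix(); print("yaw y",np.degrees(np.arctan2(M[1,1],M[0,1])),rel([.578,-.0375,.15]))
cv2.imwrite("pics/b.png",np.hstack([cv2.resize(p2[150:310,260:420],(400,400)),p[80:300,220:420].repeat(2,1).repeat(2,0)[:400,:400]]))
E
```

```text
tool_pos: [0.5783, -0.0405, 0.2423]
tool_pos: [0.5795, -0.0396, 0.2434]
width: 0.004
[ 0.57985619 -0.03768754  0.24396616]
0.11 69 [ 0.557 -0.065  0.11 ] [ 0.594 -0.016  0.12 ]
0.12 172 [ 0.559 -0.064  0.12 ] [ 0.595 -0.017  0.13 ]
0.13 69 [ 0.567 -0.049  0.13 ] [ 0.589 -0.028  0.14 ]
0.14 2 [ 0.575 -0.037  0.14 ] [ 0.581 -0.035  0.141]
0.25 1 [ 0.579 -0.046  0.259] [ 0.579 -0.046  0.259]
0.26 40 [ 0.569 -0.05   0.262] [ 0.589 -0.029  0.27 ]
0.27 51 [ 0.568 -0.051  0.27 ] [ 0.588 -0.028  0.28 ]
0.28 52 [ 0.567 -0.051  0.28 ] [ 0.59  -0.027  0.29 ]
yaw y 4.117268090014518 [-0.03486652 -0.27036224  9.41516095]
```

View pics/b.png

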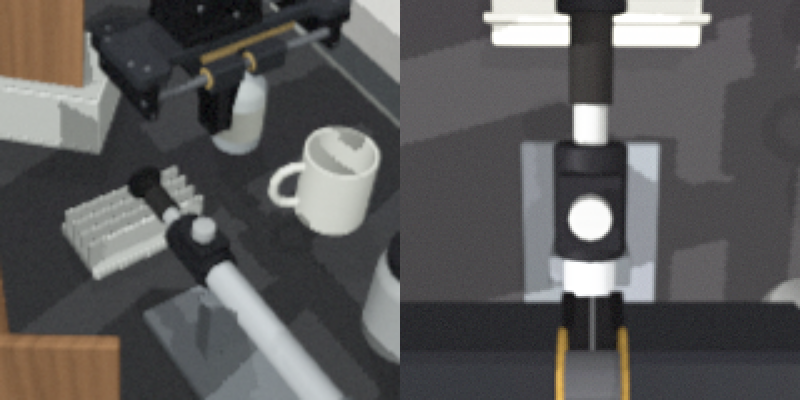

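The closed fingers (0.5785, -0.039) are directly over the button (0.578, -0.0385), with tips 12 cm above it (left pane: fingers (215,115), button (203,230)).

```bash
python3 -m pendant '[[[0,0,3,0,0,0,1],[0,0,6,0,0,0,1],[0,0,9,0,0,0,1],[0,0,11.2,0,0,0,1],[0,0,11.2,0,0,0,1]]]' 30|grep -E 'pos|ft'
python3 -m pendant '[[[0,0,0.2,0,0,0,1],[0,0,0.4,0,0,0,1],[0,0,0.4,0,0,0,1]]]' |grep -E 'pos|ft'
python3 -m pendant '[[[0,0,0.2,0,0,0,1],[0,0,0.4,0,0,0,1],[0,0,0.4,0,0,0,1]]]' |grep -E 'pos|ft'
python3 -m pendant '[[[0,0,0.1,0,0,0,1],[0,0,0.2,0,0,0,1],[0,0,0.2,0,0,0,1]]]' |grep -E 'pos|ft'
```

```text
tool_pos: [0.5784, -0.037, 0.1289]
ft_force: [-0.1, 0.1, -0.0]
tool_pos: [0.5812, -0.0386, 0.1285]
ft_force: [0.4, -0.1, -0.6]
tool_pos: [0.5802, -0.0392, 0.1231]
ft_force: [0.1, 0.3, 0.9]
tool_pos: [0.5805, -0.0391, 0.1214]
ft_force: [-0.1, 0.0, 1.7]
```

```bash
python3 -m pendant '[[[0,0,0.1,0,0,0,1],[0,0,0.2,0,0,0,1],[0,0,0.2,0,0,0,1]]]' |grep -E 'pos|ft'
python3 -m pendant '[[[0,0,0.1,0,0,0,1],[0,0,0.2,0,0,0,1],[0,0,0.2,0,0,0,1]]]' |grep -E 'pos|ft'
python3 - <<'E'
from h import *
p,d,c=shot("side");w=load("side");P=cloud(w)
# flange/grip dark region along axis beyond collar
q=P[(d>0)&(abs(P[...,0]-.571)<.03)&(P[...,1]>0.01)&(P[...,1]<.15)&(P[...,2]>.085)&(P[...,2]<.13)]
print(len(q),np.percentile(q[:,1],[50,95,99,100]))
E
```

```text
tool_pos: [0.5805, -0.0391, 0.1193]
ft_force: [-1.0, -0.9, 3.3]
tool_pos: [0.5805, -0.0391, 0.1171]
ft_force: [-1.6, 0.4, 3.2]
12 [0.02160097 0.02770694 0.02926831 0.02965865]
```

```bash
python3 -m pendant '[[[0,0,0.15,0,0,0,1],[0,0,0.15,0,0,0,1]]]' |grep -E 'pos|ft'
python3 - <<'E'
from h import *
for n in("wrist","top","side"):
    p,d,c=shot(n);w=load(n);P=cloud(w)
    q=P[(d>0)&(abs(P[...,0]-.570)<.025)&(P[...,1]>-.01)&(P[...,1]<.16)&(P[...,2]>.085)&(P[...,2]<.13)]
    h=q[q[:,2]>.113]
    print(n,len(q),q[:,1].min(),q[:,1].max(),"flange",len(h),np.percentile(h[:,1],[2,50,98]).round(3) if len(h) else 0, np.median(h[:,0]) if len(h) else 0)
E
```

```text
tool_pos: [0.5805, -0.0391, 0.1157]
ft_force: [-2.0, -0.5, 3.8]
wrist 7305 -0.009975256476269283 0.10004925696066455 flange 977 [-0.01  -0.004  0.094] 0.5735556248828976
top 428 -0.009809007018719063 0.0976095293279263 flange 103 [-0.009  0.071  0.097] 0.5738623225124093
side 47 -0.009957974589453356 0.029796543228039818 flange 15 [-0.009 -0.007 -0.004] 0.5709299121092912
```

The handle has sprung out: the flange end is at y≈0.099, was 0.070. Rising, opening and moving over the grip.

```bash
python3 -m pendant '[[[0,0,-3,0,0,0,1],[0,0,-7,0,0,0,0],[0,0,-10,0,0,0,0],[5,0,-10,0,0,0,-0.4],[10,0,-10,0,0,0,-0.4]]]'|grep -E 'pos|ft'
python3 -m pendant '[[[0.5,0,0,0,0,0,-0.4],[0.5,0,0,0,0,0,-0.4]]]' |grep -E 'pos|wid'
python3 - <<'E'
from h import *
for n in("wrist","top","side"):
    p,d,c=shot(n);w=load(n);P=cloud(w)
    q=P[(d>0)&(abs(P[...,0]-.570)<.03)&(P[...,1]>-.03)&(P[...,1]<.16)&(P[...,2]>.085)&(P[...,2]<.128)]
    h=q[(q[:,2]>.113)&(q[:,1]>.02)]
    g=q[(q[:,1]>.05)&(q[:,1]<.08)&(q[:,2]>.104)]
    print(n,len(q),"flange",len(h),np.percentile(h[:,:2],[2,50,98],axis=0).round(3).tolist() if len(h) else 0, "grip",len(g),np.percentile(g,[3,50,97],axis=0).round(3).tolist() if len(g) else 0)
s=sense();M=Ro.from_quat(s["tool_rot"],scalar_first=True).as_matrix();print(M.round(3),s["q"])
print(rel([.5695,.068,.065]))
E
```

```text
tool_pos: [0.5735, 0.0604, 0.2158]
ft_force: [0.0, 0.5, 0.3]
tool_pos: [0.5718, 0.0682, 0.2149]
width: 0.466
wrist 2341 flange 216 [[0.557, 0.084], [0.569, 0.096], [0.581, 0.1]] grip 611 [[0.561, 0.051, 0.105], [0.571, 0.065, 0.11], [0.581, 0.079, 0.112]]
top 0 flange 0 0 grip 0 0
side 445 flange 35 [[0.557, 0.068], [0.568, 0.093], [0.579, 0.1]] grip 79 [[0.56, 0.051, 0.105], [0.568, 0.064, 0.111], [0.58, 0.078, 0.113]]
[[-0.069  0.998  0.005]
 [ 0.998  0.069 -0.005]
 [-0.005  0.004 -1.   ]] [ 0.36713009  0.38591683 -0.72214001  1.73602734  0.28635002  1.12317408
 -0.37461192]
[ 0.50366814 -0.33953963 14.95225634]
```

```bash
python3 -m pendant '[[[0,-0.1,1,0,0,0,-0.4],[0,-0.1,4,0,0,0,-0.4],[0,-0.1,7.5,0,0,0,-0.4],[0.1,-0.1,9,0,0,0,-0.4],[0.1,-0.1,9,0,0,0,-0.4]]]'|grep -E 'pos|ft|wid'
python3 -m pendant '[[[0,0,2,0,0,0,-0.4],[0,0,4,0,0,0,-0.4],[0,0,5.8,0,0,0,-0.4],[0,0,5.8,0,0,0,-0.4]]]' |grep -E 'pos|ft|wid'
python3 -m pendant '[[[0,0,0,0,0,0,0.5],[0,0,0,0,0,0,1],[0,0,0,0,0,0,1],[0,0,0,0,0,0,1],[0,0,0,0,0,0,1]]]' 45 |grep -E 'pos|for|wid'
```

```text
tool_pos: [0.57, 0.0654, 0.1226]
ft_force: [-0.1, -0.3, 1.1]
width: 0.698
tool_pos: [0.5716, 0.0658, 0.0665]
ft_force: [-0.5, 0.1, 0.5]
width: 0.698
tool_pos: [0.5724, 0.0664, 0.0678]
ft_force: [0.8, -0.4, 0.7]
width: 0.33
gripper_force: 0.0
```

```bash
python3 -m pendant '[[[0,0,0,0,0,0,1],[0,0,0,0,0,0,1],[0,0,0,0,0,0,1]]]' 45 |grep -E 'pos|for|wid'
```

```text
tool_pos: [0.5725, 0.0664, 0.0675]
ft_force: [0.4, 0.1, 1.4]
width: 0.26
gripper_force: 45.0
```

```bash
python3 -m pendant '[[[1,0,0,0,0,0,1],[2,0,0,0,0,0,1],[3,0,0,0,0,0,1],[4,0,0,0,0,0,1],[5,0,0,0,0,0,1]]]'  |grep -E 'pos|for|wid'
python3 -m pendant '[[[0.6,0,0,0,0,0,1],[1.2,0,0,0,0,0,1],[1.6,0,0,0,0,0,1],[1.6,0,0,0,0,0,1]]]'  |grep -E 'pos|for|wid'
python3 -m pendant '[[[0.2,0,0,0,0,0,1],[0.4,0,0,0,0,0,1],[0.4,0,0,0,0,0,1]]]'  |grep -E 'pos|for|wid'
```

```text
tool_pos: [0.5693, 0.1159, 0.0674]
ft_force: [1.5, -6.4, 5.2]
width: 0.263
gripper_force: 45.0
tool_pos: [0.5684, 0.1313, 0.0674]
ft_force: [2.4, -6.7, 5.9]
width: 0.264
gripper_force: 45.0
tool_pos: [0.5682, 0.1345, 0.0674]
ft_force: [2.2, -7.8, 7.1]
width: 0.266
gripper_force: 45.0
```

```bash
python3 -m pendant '[[[0.2,0,0,0,0,0,1],[0.2,0,0,0,0,0,1]]]'  |grep -E 'pos|for|wid'
python3 -m pendant '[[[0.2,0,0,0,0,0,1],[0.2,0,0,0,0,0,1]]]'  |grep -E 'pos|for|wid'
```

```text
tool_pos: [0.568, 0.1362, 0.0674]
ft_force: [2.9, -7.6, 6.3]
width: 0.264
gripper_force: 45.0
tool_pos: [0.568, 0.1373, 0.0674]
ft_force: [2.4, -9.1, 7.1]
width: 0.264
gripper_force: 45.0
```

```bash
python3 -m pendant '[[[0.2,0,0,0,0,0,1],[0.2,0,0,0,0,0,1]]]' 55 |grep -E 'pos|for|wid'
python3 -m pendant '[[[0.2,0,0,0,0,0,1],[0.2,0,0,0,0,0,1],[0.2,0,0,0,0,0,1]]]'  |grep -E 'pos|for|wid|time'
python3 - <<'E'
from h import *
for n in("top","wrist","side"):
    p,d,c=shot(n);w=load(n);P=cloud(w)
    q=P[(d>0)&(abs(P[...,0]-.568)<.025)&(P[...,1]>.14)&(P[...,1]<.2)&(P[...,2]>.085)&(P[...,2]<.125)]
    print(n,len(q),np.percentile(q[:,1],[50,98,100]).round(3) if len(q) else 0)
    b=p.astype(int);m=(b[...,2]-b[...,0]>30)&(P[...,1]>.3)&(P[...,2]>.02)&(P[...,2]<.25)&(P[...,0]>.45);print("board",P[m].min(0).round(3),P[m].max(0).round(3)) if m.any() else 0
E
```

```text
tool_pos: [0.568, 0.1372, 0.0674]
ft_force: [1.7, -12.2, 9.1]
width: 0.262
gripper_force: 55.0
time_s: 21.85
tool_pos: [0.568, 0.1372, 0.0673]
ft_force: [1.7, -15.0, 10.1]
width: 0.261
gripper_force: 55.0
top 0 0
board [0.532 0.336 0.02 ] [0.637 0.429 0.161]
wrist 4522 [0.158 0.171 0.172]
side 34 [0.145 0.166 0.168]
board [0.53  0.356 0.02 ] [0.617 0.426 0.156]
```

The handle is at the hard stop: the position holds while the force rises to 15 N, and the flange end is at 0.171, 0.10 m from where it started. The board is still in the tub. Handing in.

```bash
python3 -m pendant '[[[0,0,0,0,0,0,1],[0,0,0,0,0,0,1],[0,0,0,0,0,0,1],[0,0,0,0,0,0,1],[0,0,0,0,0,0,1]]]' |grep -E 'pos|for|wid|time'
python3 -c "
from cell import arm
print(arm.finish_job())"
```

```text
time_s: 22.5
tool_pos: [0.568, 0.1372, 0.0673]
ft_force: [1.6, -15.4, 11.0]
width: 0.26
gripper_force: 55.0
the job is handed in; nothing more can be done
None
```

Handed in at 22.5 s: the board leans upright in the tub, the button released the handle, and the gripper is still holding the handle at its second stop; the first grasp on the board closed above it and had to be redone, and I did not re-measure the mug, canister and soap bottle.

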